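# Draw the desiccant cassette out with the pull hook

## Robot

A 6-joint arm with a two-finger parallel gripper is mounted at the origin on the work surface. World frame = base frame: x ahead of the robot, y to its left, z up, the work surface at z = 0. Lengths are in mm, angles in rad, forces in N, time in s.
With the tool pointing down it reaches from about 325 to 875 mm from the base axis. Payload 4.4 kg.
Tool frame: the origin (TCP) lies on the mounting face of the last link; the fingertips stand 173 mm ahead of it and the grasp point (between the pads) lies 155 mm ahead of it; y points along the fingers, x is the direction in which the jaws open and shut, and the axes are right-handed (so a half turn about y gives the same grasp; the last joint's range is limited). The gripper opens to 85 mm and grips with 20 to 120 N. Pads are 22 mm wide; open, the fingers measure 114 mm over their backs; the gripper's body (76 mm by 85 mm) begins 54 mm behind the grasp point. The pads swing forward as they close: fully open they stand 13 mm farther back than shut.
Start: joints at [-1.294, 0.207, 1.542, -0, 1.393, -0.15], TCP at [238.539, -523.19, 404.682] pointing down, gripper open.
Joint ranges: [-2.73, 2.73], [-0.86, 2.22], [0.23, 2.46], [-1.11, 4.25], [0.08, 2.63], [-2.82, 2.82]. Speed limits (rad/s): [2.79, 2.79, 3.14, 3.14, 3.14, 3.14].

## Interface

Orientations are given as a unit quaternion [x, y, z, w].
In Python, from cell import r gives the robot as it stands.
- The arm moves only by the tool arm_command, never from a script. Its argument "plan" is text: rows parted by semicolons, each of 5 numbers parted by spaces: the finger opening in m, from 0 to 0.0854, then the shift along the tool's x, y, z in m, then the turn about the tool's y in degrees. A call has 1 to 20 rows; each row shifts and turns the commanded pose from where the row before left it, along the tool's axes as they then stand; what a row does not reach is not made up. A row lasts 1/10 s, in which the tool goes at most 50 mm and 8.59 degrees, less where a joint would pass 70% of its speed; a pose out of reach is approached as far as the arm can. A call is refused whole if a number of a shift passes 0.05 or a number of a turn 8.59, either way. A call with a gripper value outside its range is refused whole. The fingers move at their own pace and stop on an object; "grip_force" is the grip in N (left out, the last holds). Time passes only in rows, so rows that do not move let the fingers close. It gives the time, the measured TCP pose, the force and the opening at its end, in the units of the state.
- r.state(): the state, without advancing time (a new reading comes with each control period).
- r.snapshot(name): name is "scene" or "top" or "wrist"; returns (picture, depth): 480x640x3 uint8, blue, green, red; 480x640 float32, mm along the optical axis (not along the pixel's ray), 0 where there is no reading.
- r.calibration(name): a dict with "fx", "fy", "cx", "cy" (pixels), "xyz" and "rotation" of the camera in the world. Camera axes: x right, y up, looking along -z (the intrinsics and any distortion apply to the point x, -y, -z); pixel columns grow to the right and rows downward; lengths in mm; the calibration is good to about 2 mm. A picture is of the moment at which its call begins: read the wrist's pose just before it. calibration takes no time and is no camera call; for the wrist camera it gives the pose at the moment of the call.
- r.sign_off(): hands the job in, once; it reports no verdict.
Trained networks look in the newest picture that a camera, given by its name, has taken for a name from the list of things; names that differ only in an ending like _2 or _b are one class to them, and where a whole thing is asked for, a point or a joint stands for the part that bears it (a point fixed in the world has none). Each returns a list of dicts, best first, with "conf" (0 to 1); they miss things now and then, are a little off and sometimes report something else, mostly with a low value. They report only what shows in the picture. A call takes as long as a camera call. They do not tell look-alikes from the thing itself.
- r.spot_in(camera, thing): "extent" ([centre column, centre row, width, height] as shares, 0 to 1, of the picture: columns of its width, rows of its height, round what is visible of it).
- r.spot_point(camera, thing): "centre" ([row, column] as shares, 0 to 1, of the picture: columns of its width, rows of its height: a listed point, or the origin of a listed thing).
The state is a dict: "time_s": time; "q": joint angles; "qd": joint speeds; "joint_torque": joint torques, N m; "tool_pos": TCP position; "eef_rot": TCP orientation; "wrist_force": force on the tool from outside, world axes, zero at the start; "moment": the same for the moment, N m; "opening": opening from 0.0 (shut) to 1.0 (fully open).
Only numpy, scipy, OpenCV 4.12 (cv2) and the standard library are available. Lean on these libraries where they do the work, as an engineer would, in place of code of your own. Each camera call takes 0.05 s, during which the arm holds its last target.

## Task

Take the pull hook from its rest, drop its tip into the eye on the blue desiccant cassette, and draw the cassette out of the cabinet with a steady, gentle pull until it comes up firmly against its hidden rubber stop; hold that pull a moment, but never yank or strain the light eye. Then unhook it, leave the cassette drawn out, and lay the hook back in both notches of its rest. Handle the cassette only with the hook and leave the other things on the bench alone.

Things in the scene. Friction and masses are not known exactly. Their poses are not given: they have to be found in the camera images.
- cabinet: white and grey desiccator cabinet, fixed, 280 deep (x) x 240 wide (y) x 300 high; origin at the centre of its underside. Its front face, at x = -140 mm, looks along its own -x and has a low slot (164 wide, 24 to 68 mm above the bench) from which the cassette is drawn out along the cabinet's -x, on two rails.
- runner: steel strip hidden under the cassette, 200 x 24 x 4 mm, origin under its centre. Clamped on it, elsewhere each time and not reported, is a rubber stop: the cassette meets it when the eye is 208 to 266 mm ahead (-x) of the cabinet's origin. It gives 2.5 N per mm for 6 mm, then is solid. Firmly against it = pressed by over 5 N for 0.3 s; 7 to 8 N of pull above the drag is right.
- cassette: loose blue desiccant cassette with a perforated lid, 220 (x) x 160 (y) x 36 mm, 0.45 to 0.9 kg, origin at the centre of its underside, lying on rails 24 mm above the bench with 2 mm of play at each side; its front with the eye is towards its own -x. Sliding it takes a steady drag of roughly 1 to 5 N.
- eye (a point): centre of the ring of the drawing eye on the cassette's front, 38 mm ahead of the front face, about 44 mm above the bench. The ring lies level (its hole is open upward), is 18 mm inside, of 6 mm bar. It is only lightly fixed and must not be loaded with more than 16 N.
- hook_grip (a point): centre of the orange handle of the loose pull hook; handle 120 long (x) x 24 wide (y) x 22 mm high, hook 0.12 kg, balanced about 30 mm ahead of here. Own x runs towards the tip, z is up as it lies in the rest. A straight 6 mm rod leaves the handle's front on its axis and turns straight down 150 mm ahead of this point.
- hook_tip (a point): lower end of the hook's down-turned tip, 150 mm ahead of and 37 mm below hook_grip; the tip is a 6 mm round rod, clear for about 30 mm below the level rod. In the eye, the tip should reach at least 8 mm below the ring's centre.
- rest: fixed hook rest, origin at the centre of its underside: wooden foot 130 (x) x 74 mm, two green 5 mm cheeks across x at x = -42 and +42 mm. The handle lies along x in their open notches: 30 wide, floor at 45 mm, straight sides to 61 mm, flared to 73 mm above the bench. hook_grip then is 56 mm above the bench over the origin (within 5 mm), tip towards +x.
- canister: aluminium screw-top canister, 72 diameter x 104 mm, origin under its centre; bystander
- jar: cobalt glass jar with metal lid, 60 diameter x 88 mm; bystander
- cap: white plastic humidity cap, 32 diameter x 38 mm; bystander
- hexkey: black hex key lying flat, 90 x 28 x 8 mm; bystander
- neckring: brass balloon neck ring lying flat, 84 diameter x 22 mm; bystander
- sonde: white radiosonde housing, 90 x 75 x 60 mm; bystander
- hook: the same pull hook as a whole; origin under the handle's centre (11 mm below hook_grip), same axes
Things that resemble listed ones, but are neither listed nor needed, are in the scene too. Of the things shaped like the hook, the orange one is meant.

How it is judged (in metres and radians):
On the way, in this order (a step that is already met when the one before it is completed fails the run):
1. the hook's tip is down in the eye (horizontal distance between hook_tip and eye below 0.013 m and z of hook_tip in the frame of eye below -0.005 m and distance of hook_grip from where it was at the start of the episode above 0.05 m), for 0.1 s.
2. the hook pulls the cassette against its stop with more than 5 N for 0.3 s (contact force between cassette and runner above 5 N and contact force between hook and cassette above 5 N), for 0.3 s.
3. the hook is out of the eye (z of hook_tip in the frame of eye above 0.01 m and contact force between hook and cassette below 0.1 N), for 0.1 s.
At the end, for the whole second after the job is handed in: The cassette is left drawn out (its eye at least 200 mm ahead of the cabinet's origin), level within 0.06 rad and at rest; the hook lies still in both notches of its rest (handle centre within 20 mm along and 7 mm across of the rest's centre, 50 to 62 mm above its foot, upright within 0.1 rad) (x of hook_grip in the frame of rest between -0.02 and 0.02 m and y of hook_grip in the frame of rest between -0.007 and 0.007 m and z of hook_grip in the frame of rest between 0.05 and 0.062 m and angle between hook_grip's own z axis and vertical below 0.1 rad and x of eye in the frame of cabinet below -0.2 m and angle between cassette's own z axis and vertical below 0.06 rad and linear speed of each of cassette, hook below 0.01 m/s); the robot touches nothing.
It fails at once if the hook loads the cassette with more than 16 N (contact force between hook and cassette above 16 N).
It fails at once if the fingers or arm touch the cassette (contact force between any of the fingers, the arm and cassette above 0.5 N).
It fails at once if a bystander is moved by more than 20 mm (distance of any of canister, jar, cap, hexkey, neckring, sonde from where it was at the start of the episode above 0.02 m).
It fails at once if the cassette tips (angle between cassette's own z axis and vertical above 0.2 rad).
It also fails if it takes over 72 s, if anything falls off the work surface, if the arm or the gripper's body presses on something with over 40 N, if the wrist force passes 120 N, or if a joint passes its speed limit or range.

## Working session

There is one attempt and no reset: what is moved stays moved. The work goes in short steps, Python scripts to look and compute and a tool call to move; the robot and the scene stay as the last step left them, time stands still between calls to the robot, and variables do not carry over. Pictures are saved under pics/ and viewed, and the job is handed in when it is done.

Besides the shell and the picture viewer there is one more tool, called as a command line: name --argument value ..., lists and objects as JSON in quotes. arm_command: Moves the arm, as the interface text tells. Its arguments: {"type":"object","properties":{"plan":{"type":"string"},"grip_force":{"type":"number"}},"required":["plan"]}

```bash
ls; mkdir -p pics; python3 - <<'E'
from cell import r
import cv2
print(r.state())
for n in ["scene","top","wrist"]:
    p,d=r.snapshot(n); cv2.imwrite(f"pics/{n}0.png",p); print(n,r.calibration(n))
E
```

```text
pics
{'time_s': 0.0, 'q': array([-1.29348884e+00,  2.07436235e-01,  1.54296474e+00,  1.73511038e-05,
        1.39350357e+00, -1.50504040e-01]), 'qd': array([-9.19400285e-04,  3.71452255e-04, -1.84705240e-04, -1.87867579e-06,
       -4.49148954e-04,  2.00081942e-03]), 'joint_torque': array([ 7.36447546e-04, -3.83026993e+01, -2.91593617e+01,  2.26641063e-06,
        1.04104512e-02, -1.22594466e-05]), 'tool_pos': array([ 238.44493159, -522.82766585,  403.51096752]), 'eef_rot': array([-0.59419805,  0.38307561, -0.38185672,  0.5952875 ]), 'wrist_force': array([0.62635774, 0.74072754, 0.4828637 ]), 'moment': array([-0.007797  ,  0.0432052 , -0.00253116]), 'opening': 1.0036074686300387}
scene {'fx': 570.1123005857619, 'fy': 570.1123005857619, 'cx': 313.55024781516425, 'cy': 236.22318860188096, 'xyz': array([1578.26241008,   66.18213987, 1125.24055447]), 'rotation': array([0.23956867, 0.2848773 , 0.71306819, 0.59412585])}
top {'fx': 511.54829080764017, 'fy': 511.54829080764017, 'cx': 322.39322875088953, 'cy': 240.44255055789247, 'xyz': array([ 387.96774549, -113.19275104, 1680.76193154]), 'rotation': array([ 0.04802231, -0.03856014, -0.70514843,  0.70637998])}
wrist {'fx': 379.9355254259835, 'fy': 379.9355254259835, 'cx': 320.92431806594965, 'cy': 240.8424781475073, 'xyz': array([ 310.93103317, -489.61741848,  373.18216033]), 'rotation': array([-0.13265172,  0.08570391, -0.53410488,  0.83053617])}
```

View pics/scene0.png

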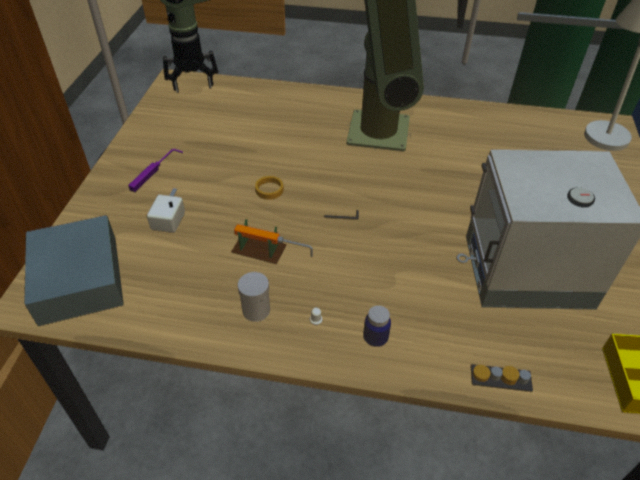

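View pics/top0.png

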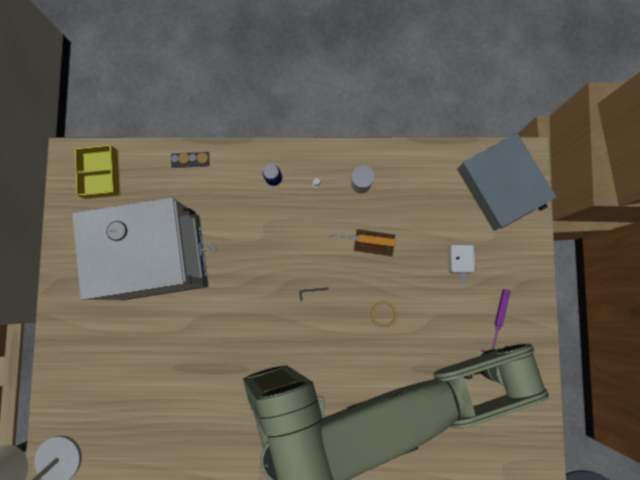

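View pics/wrist0.png

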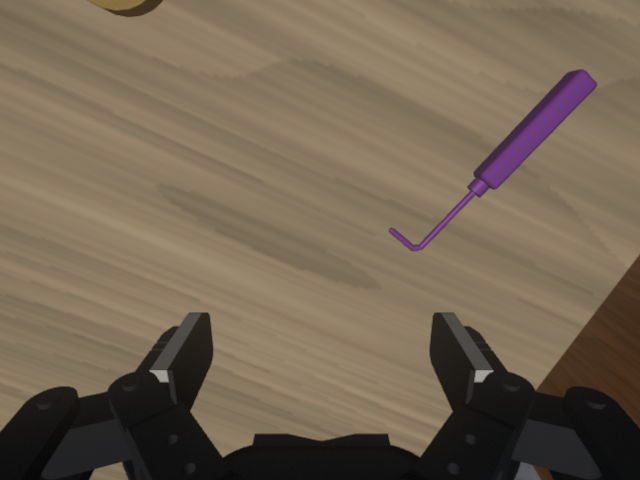

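```bash
cat > h.py <<'E'
from cell import r
import numpy as np, cv2
from scipy.spatial.transform import Rotation as R
def ray(cal,row,col):
    v=np.array([(col-cal["cx"])/cal["fx"],-(row-cal["cy"])/cal["fy"],-1.])
    return np.array(cal["xyz"]),R.from_quat(cal["rotation"]).apply(v)
def at_z(cal,row,col,z):
    o,v=ray(cal,row,col); return o+v*(z-o[2])/v[2]
def at_d(cal,row,col,d):
    o,v=ray(cal,row,col); return o+v*d
def proj(cal,p):
    v=R.from_quat(cal["rotation"]).inv().apply(np.asarray(p)-cal["xyz"])
    return cal["cy"]+cal["fy"]*v[1]/v[2]*1.0, cal["cx"]-cal["fx"]*v[0]/v[2]
def tri(obs):
    A=np.zeros((3,3));b=np.zeros(3)
    for cal,row,col in obs:
        o,v=ray(cal,row,col); v=v/np.linalg.norm(v); M=np.eye(3)-np.outer(v,v); A+=M;b+=M@o
    return np.linalg.solve(A,b)
E
python3 - <<'E'
from h import *
np.set_printoptions(precision=1,suppress=True)
P={}
for n in ["scene","top"]:
    p,d=r.snapshot(n); cal=r.calibration(n)
    np.save(f"d_{n}.npy",d); P[n]=p
    c=[(462,258)][0]
    for t,z in [("eye",44),("hook_grip",56),("hook_tip",19),("rest",0),("cabinet",0),("cassette",24)]:
        for o in r.spot_point(n,t)[:3]:
            rr,cc=o["centre"][0]*480,o["centre"][1]*640
            print(n,t,round(o["conf"],2),"rc",round(rr,1),round(cc,1),at_z(cal,rr,cc,z))
cv2.imwrite("pics/c1.png",cv2.resize(P["scene"][190:320,220:340],None,fx=5,fy=4.6,interpolation=cv2.INTER_CUBIC)[:600])
cv2.imwrite("pics/c2.png",cv2.resize(P["scene"][200:320,430:590],None,fx=5,fy=5,interpolation=cv2.INTER_CUBIC))
E
```

```text
scene eye 0.52 rc 258.5 462.9 [568.7 270.1  44. ]
scene hook_grip 0.73 rc 232.9 255.3 [ 588.1 -265.2   56. ]
scene hook_grip 0.61 rc 177.1 145.0 [ 429.2 -632.3   56. ]
scene hook_tip 0.98 rc 255.8 312.2 [ 607.3 -110.8   19. ]
scene hook_tip 0.95 rc 152.5 183.4 [ 256.  -583.7   19. ]
scene hook_tip 0.54 rc 255.7 461.4 [536.3 270.9  19. ]
scene rest 0.71 rc 244.6 259.0 [ 577.  -261.8    0. ]
scene rest 0.26 rc 309.3 259.3 [ 785.4 -208.7    0. ]
scene cabinet 0.67 rc 268.6 525.8 [533.5 439.1   0. ]
scene cabinet 0.59 rc 220.5 170.8 [ 532.5 -527.1    0. ]
top eye 0.7 rc 185.2 319.5 [771.4 -81.   44. ]
top eye 0.64 rc 178.7 274.3 [793.2  67.1  44. ]
top eye 0.55 rc 247.2 211.3 [567.2 267.5  44. ]
top hook_grip 0.84 rc 307.8 500.8 [ 375.9 -651.1   56. ]
top hook_grip 0.77 rc 239.2 376.5 [ 592.2 -264.2   56. ]
top hook_tip 0.94 rc 236.6 328.4 [ 605.3 -110.2   19. ]
top hook_tip 0.91 rc 348.3 481.5 [ 247.8 -597.1   19. ]
top rest 0.83 rc 242.6 372.8 [ 587.9 -257.     0. ]
```

View pics/c1.png

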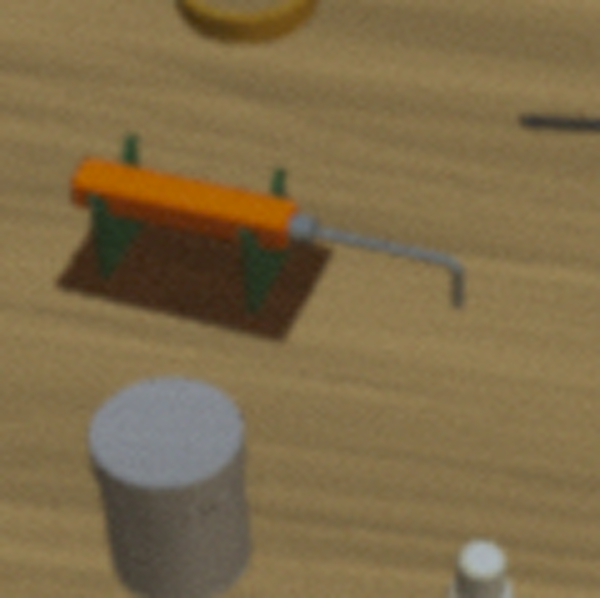

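View pics/c2.png

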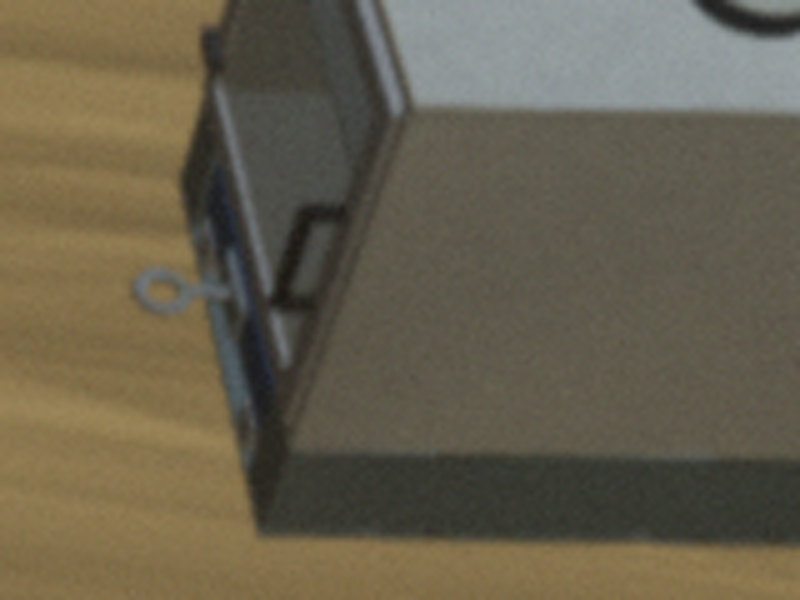

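arm_command --plan "0.0854 -0.008 0 0.039 0;0.0854 -0.008 0 0.039 0;0.0854 -0.008 0 0.039 0;0.0854 -0.008 0 0.039 0;0.0854 -0.008 0 0.039 0;0.0854 -0.008 0 0.039 0;0.0854 -0.008 0 0.039 0;0.0854 -0.008 0 0.039 0;0.0854 -0.008 0 0.039 0;0.0854 -0.008 0 0.039 0;0.0854 -0.008 0 0.037 0;0.0854 0 0 0 -8.5;0.0854 0 0 0 -8.5;0.0854 0 0 0 -8.5;0.0854 0 0 0 -8.5;0.0854 0 0 0 -8.5;0.0854 0 0 0 -8.5;0.0854 0 0 0 -8.5;0.0854 0 0 0 0"

```text
time_s: 2.75
tool_pos: [590.6, -266.0, 404.6]
eef_rot: [-0.706, 0.037, -0.037, 0.706]
wrist_force: [-0.2, 0.1, -0.2]
opening: 1.003
```

```bash
cat >> h.py <<'E'
np.set_printoptions(precision=2,suppress=True)
def tool():
    s=r.state(); M=R.from_quat(s["eef_rot"]).as_matrix()
    return s,np.array(s["tool_pos"]),M
def totool(M,d): return M.T@np.asarray(d)
E
python3 - <<'E'
from h import *
s,p,M=tool(); cal=r.calibration("wrist"); im,d=r.snapshot("wrist"); cv2.imwrite("pics/w1.png",im); np.save("d_w1.npy",d)
print(s["time_s"],p,M,"z ang",np.degrees(np.arctan2(M[1,2],M[0,2])),s["wrist_force"])
for t,z in [("hook_grip",56),("hook_tip",19),("rest",0),("hook",45)]:
    for o in r.spot_point("wrist",t)[:3]:
        rr,cc=o["centre"][0]*480,o["centre"][1]*640
        print(t,round(o["conf"],2),"rc",round(rr,1),round(cc,1),at_z(cal,rr,cc,z),d[int(rr),int(cc)])
E
```

```text
2.75 [ 590.55 -265.99  404.59] [[ 0.99 -0.    0.1 ]
 [-0.1   0.    0.99]
 [-0.   -1.    0.  ]] z ang 83.99191969350836 [-0.23  0.06 -0.16]
hook_grip 0.76 rc 212.1 319.0 [ 588.74 -264.47   56.  ] 316.2707
hook 0.81 rc 206.5 315.3 [ 585.73 -261.76   45.  ] 314.73123
```

View pics/w1.png

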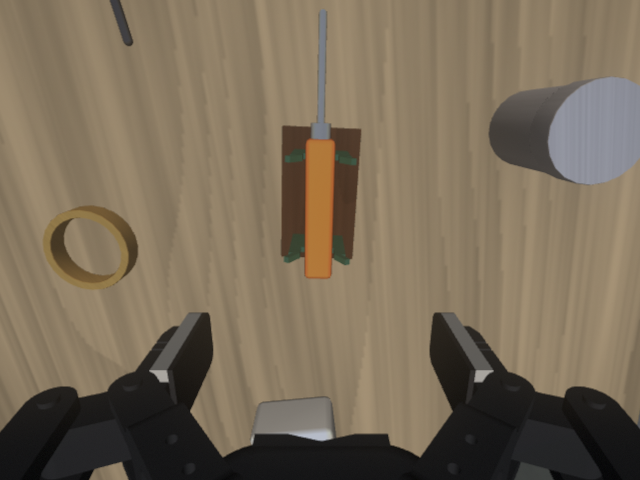

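```bash
cat >> h.py <<'E'
def orange(im):
    hsv=cv2.cvtColor(im,cv2.COLOR_BGR2HSV); return cv2.inRange(hsv,(5,150,90),(20,255,255))
def world(cal,rr,cc,d):
    v=np.stack([(cc-cal["cx"])/cal["fx"],-(rr-cal["cy"])/cal["fy"],-np.ones(len(rr))],1)
    return np.array(cal["xyz"])+R.from_quat(cal["rotation"]).apply(v*d[:,None])
E
python3 - <<'E'
from h import *
cal=r.calibration("wrist"); im=cv2.imread("pics/w1.png"); d=np.load("d_w1.npy")
m=orange(im); rr,cc=np.nonzero(m); k=(rr<285)&(rr>130)&(cc>290)&(cc<345); rr,cc=rr[k],cc[k]
W=world(cal,rr.astype(float),cc.astype(float),d[rr,cc]); print(len(W),np.percentile(W[:,2],[5,50,95]))
T=W[W[:,2]>np.median(W[:,2])-5].astype(np.float32)
(c,wh,a)=cv2.minAreaRect(T[:,:2]); print("top rect",c,wh,a); print(cv2.fitLine(T[:,:2],cv2.DIST_L2,0,.01,.01).ravel())
dl=cv2.fitLine(T[:,:2],cv2.DIST_L2,0,.01,.01).ravel(); print(np.degrees(np.arctan2(dl[1],dl[0])))
# green cheeks
hsv=cv2.cvtColor(im,cv2.COLOR_BGR2HSV); g=cv2.inRange(hsv,(45,70,20),(90,255,255)); rr,cc=np.nonzero(g);W=world(cal,rr.astype(float),cc.astype(float),d[rr,cc]); print("green",len(W),W.mean(0),W[:,2].max(),cv2.minAreaRect(W[:,:2].astype(np.float32)))
b=d[130:260,283:300];print("foot z",world(cal,np.array([200.]),np.array([292.]),d[200:201,292]))
E
```

```text
3937 [64.77 67.   68.31]Traceback (most recent call last):
  File "<stdin>", line 6, in <module>
cv2.error: OpenCV(4.12.0) /io/opencv/modules/imgproc/src/convhull.cpp:143: error: (-215:Assertion failed) total >= 0 && (depth == CV_32F || depth == CV_32S) in function 'convexHull'
```

```bash
python3 - <<'E'
from h import *
A=np.ascontiguousarray
cal=r.calibration("wrist"); im=cv2.imread("pics/w1.png"); d=np.load("d_w1.npy")
m=orange(im); rr,cc=np.nonzero(m); k=(rr<285)&(rr>130)&(cc>290)&(cc<345); rr,cc=rr[k],cc[k]
W=world(cal,rr.astype(float),cc.astype(float),d[rr,cc])
T=A(W[W[:,2]>np.median(W[:,2])-5][:,:2].astype(np.float32))
print("top rect",cv2.minAreaRect(T))
dl=cv2.fitLine(T,cv2.DIST_L2,0,.01,.01).ravel(); print(dl,np.degrees(np.arctan2(dl[1],dl[0])))
hsv=cv2.cvtColor(im,cv2.COLOR_BGR2HSV); g=cv2.inRange(hsv,(45,70,20),(90,255,255)); g[:110]=0;g[290:]=0;g[:,:270]=0;g[:,370:]=0
rr,cc=np.nonzero(g);W=world(cal,rr.astype(float),cc.astype(float),d[rr,cc])
print("green",len(W),W.mean(0),np.percentile(W[:,2],[2,50,98]))
T=A(W[W[:,2]>66][:,:2].astype(np.float32)); print(len(T),cv2.minAreaRect(T))
print("foot z",world(cal,np.array([200.]),np.array([292.]),d[200:201,292]))
E
```

```text
top rect ((589.7156982421875, -253.47824096679688), (135.51918029785156, 23.71902084350586), 82.68733978271484)
[   0.13    0.99  589.19 -258.05] 82.802826
green 209 [ 582.19 -284.04   41.65] [10.77 40.05 73.59]
36 ((586.8207397460938, -258.6503601074219), (86.72760009765625, 53.82184600830078), 78.2967529296875)
foot z [[ 562.08 -261.84    5.83]]
```

```bash
python3 - <<'E'
from h import *
cal=r.calibration("wrist"); im=cv2.imread("pics/w1.png"); d=np.load("d_w1.npy")
for row in (145,180,210,240,270):
    m=np.nonzero(orange(im)[row,290:345])[0]; print(row,m.min()+290,m.max()+290)
c=np.nonzero(orange(im)[:300,320])[0]; print(c.min(),c.max())
for row,col in [(c.min(),320),(c.max(),318),(145,320),(270,318)]: print(row,at_z(cal,row,col,67),d[row,col])
# foot corners
for row,col in [(126,283),(129,361),(258,353),(256,281)]: print("foot",at_z(cal,row,col,6))
# rod
for row in (20,60,100):
    g=im[row,290:350].astype(int); print(row,[tuple(x) for x in g[20:45:3]])
cv2.imwrite("pics/w1c.png",cv2.resize(im[110:290,250:390],None,fx=4,fy=3.3,interpolation=cv2.INTER_CUBIC))
E
```

```text
145 305 335
180 305 334
210 305 333
240 305 332
270 305 330
140 277
140 [ 596.13 -204.26   67.  ] 297.5266
277 [ 581.94 -319.94   67.  ] 334.5603
145 [ 595.73 -208.04   67.  ] 297.39468
270 [ 582.66 -313.34   67.  ] 331.76913
foot [ 562.85 -191.69    6.  ]
foot [ 634.6  -202.03    6.  ]
foot [ 616.98 -329.08    6.  ]
foot [ 543.16 -318.97    6.  ]
20 [(np.int64(109), np.int64(135), np.int64(153)), (np.int64(108), np.int64(133), np.int64(151)), (np.int64(105), np.int64(131), np.int64(148)), (np.int64(107), np.int64(116), np.int64(117)), (np.int64(133), np.int64(124), np.int64(119)), (np.int64(122), np.int64(120), np.int64(117)), (np.int64(106), np.int64(132), np.int64(148)), (np.int64(106), np.int64(133), np.int64(150)), (np.int64(109), np.int64(135), np.int64(153))]
60 [(np.int64(107), np.int64(132), np.int64(149)), (np.int64(109), np.int64(135), np.int64(152)), (np.int64(109), np.int64(135), np.int64(153)), (np.int64(123), np.int64(121), np.int64(119)), (np.int64(134), np.int64(124), np.int64(120)), (np.int64(101), np.int64(108), np.int64(110)), (np.int64(108), np.int64(133), np.int64(151)), (np.int64(107), np.int64(132), np.int64(150)), (np.int64(107), np.int64(132), np.int64(150))]
100 [(np.int64(107), np.int64(133), np.int64(151)), (np.int64(107), np.int64(132), np.int64(150)), (np.int64(108), np.int64(134), np.int64(151)), (np.int64(133), np.int64(127), np.int64(122)), (np.int64(133), np.int64(124), np.int64(120)), (np.int64(101), np.int64(121), np.int64(135)), (np.int64(109), np.int64(135), np.int64(152)), (np.int64(110), np.int64(136), np.int64(153)), (np.int64(107), np.int64(133), np.int64(150))]
```

View pics/w1c.png

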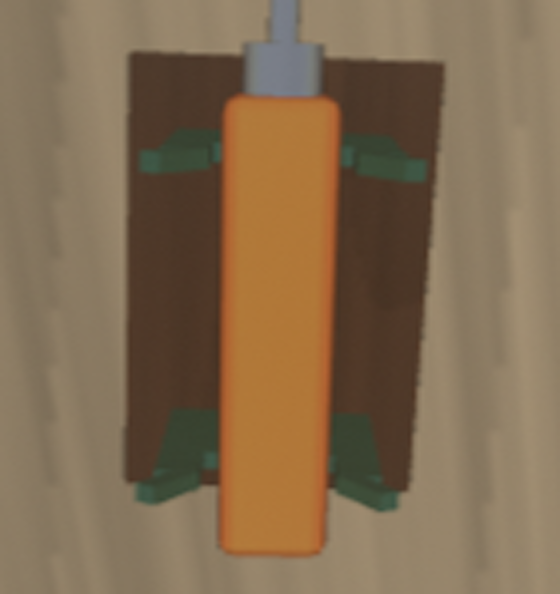

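arm_command --plan "0.07 -0.0015 0.03 0.006 1.2;0.07 0 0.04 0 0;0.07 0 0.04 0 0;0.07 0 0.04 0 0;0.07 0 0.03 0 0;0.07 0 0.0146 0 0;0.07 0 0 0 0;0.07 0 0 0 0" --grip_force 80

```text
time_s: 3.8
tool_pos: [590.4, -260.3, 211.4]
eef_rot: [0.706, -0.044, 0.045, -0.705]
wrist_force: [-0.4, -0.4, 0.3]
opening: 0.819
```

```bash
python3 - <<'E'
from h import *
s,p,M=tool(); cal=r.calibration("wrist"); im,d=r.snapshot("wrist"); cv2.imwrite("pics/w2.png",im); np.save("d_w2.npy",d)
print(s["time_s"],p,"z ang",np.degrees(np.arctan2(M[1,2],M[0,2])),s["wrist_force"])
E
```

```text
3.8 [ 590.4  -260.28  211.43] z ang 82.78946512231283 [-0.44 -0.42  0.33]
```

View pics/w2.png

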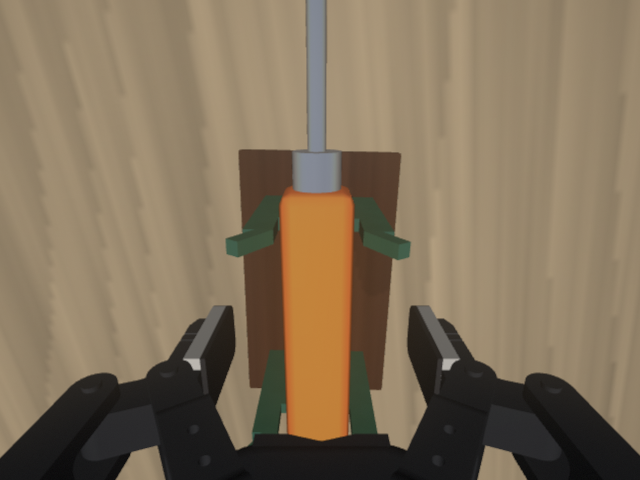

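arm_command --plan "0 0 0 0 0;0 0 0 0 0;0 0 0 0 0;0 0 0 0 0;0 0 0 0 0;0 0 0 0 0;0 0 0 0 0;0 0 0 0 0" --grip_force 80

```text
time_s: 4.65
tool_pos: [590.2, -260.1, 211.4]
eef_rot: [0.706, -0.044, 0.045, -0.705]
wrist_force: [-0.2, 0.3, 6.1]
opening: 0.268
```

```bash
python3 - <<'E'
from h import *
s,p,M=tool(); 
print(s["time_s"],p,"z ang",np.degrees(np.arctan2(M[1,2],M[0,2])),s["wrist_force"],s["moment"],s["opening"])
np.savez("grasp.npz",p=p,M=M)
E
```

```text
4.65 [ 590.21 -260.14  211.43] z ang 82.81381201450642 [-0.19  0.25  6.13] [ 0.03  0.07 -0.01] 0.2677579709467992
```

arm_command --plan "0 0 -0.01 0 0;0 0 -0.02 0 0;0 0 -0.03 0 0;0 0 -0.03 0 0;0 0 -0.03 0 0;0 0 0 0 0;0 0 0 0 0"

```text
time_s: 5.35
tool_pos: [589.6, -259.8, 330.4]
eef_rot: [0.706, -0.044, 0.045, -0.706]
wrist_force: [-0.5, 0.2, -1.7]
opening: 0.266
```

```bash
python3 - <<'E'
from h import *
s,p,M=tool(); cal=r.calibration("wrist"); im,d=r.snapshot("wrist"); cv2.imwrite("pics/w3.png",im)
print(s["time_s"],p,"z ang",np.degrees(np.arctan2(M[1,2],M[0,2])),s["wrist_force"],s["moment"],s["opening"])
for n in ["top","scene"]:
    p,d=r.snapshot(n);cal=r.calibration(n); cv2.imwrite(f"pics/{n}3.png",p)
    o=r.spot_point(n,"hook_tip"); print(n,[(round(x["conf"],2),x["centre"][0]*480,x["centre"][1]*640) for x in o])
    d=np.load(f"d_{n}.npy"); rr,cc=np.nonzero(d>0); W=world(cal,rr.astype(float),cc.astype(float),d[rr,cc])
    k=(abs(W[:,2]-300)<10)&(W[:,1]>200)&(W[:,0]>300)&(W[:,0]<800); T=np.ascontiguousarray(W[k][:,:2].astype(np.float32)); print(n,len(T),np.median(W[k,2]),cv2.minAreaRect(T),cv2.boxPoints(cv2.minAreaRect(T)).tolist())
E
```

```text
5.35 [ 589.59 -259.79  330.44] z ang 82.810904310022 [-0.5   0.23 -1.72] [-0.03  0.02  0.07] 0.2656055397588274
top [(0.8, 346.176, 481.984), (0.56, 230.496, 326.976), (0.31, 315.88800000000003, 380.992)]
top 8734 298.1401383131281 ((538.50927734375, 439.5894470214844), (241.26080322265625, 286.2046203613281), 9.160043716430664) [[396.6363830566406, 561.663330078125], [442.1980285644531, 279.1085510253906], [680.3822021484375, 317.51556396484375], [634.820556640625, 600.0703125]]
scene [(0.74, 152.592, 181.632), (0.63, 225.31199999999998, 314.112), (0.59, 316.704, 319.424)]
scene 9271 296.5431860189075 ((539.7196655273438, 441.90704345703125), (250.28260803222656, 283.5096130371094), 9.301546096801758) [[393.31195068359375, 561.5713500976562], [439.13568115234375, 281.7894592285156], [686.1273803710938, 322.24273681640625], [640.3036499023438, 602.024658203125]]
```

View pics/w3.png

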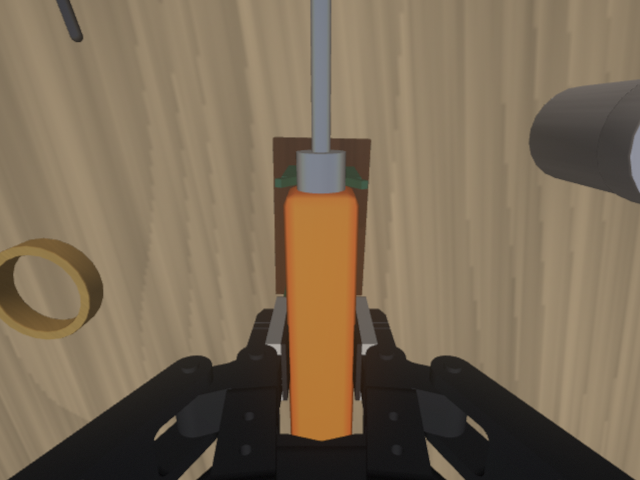

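View pics/scene3.png

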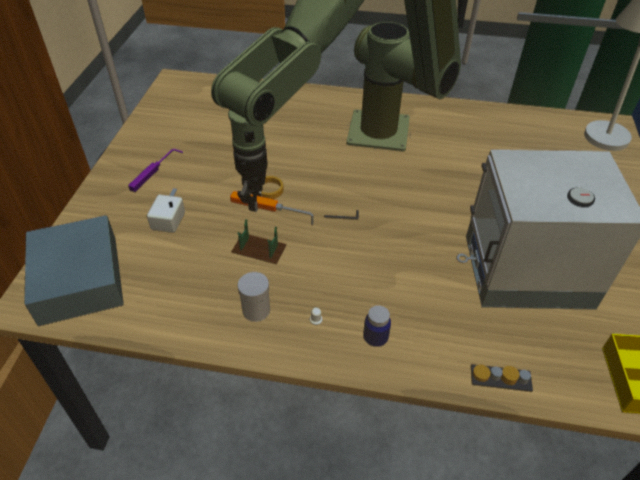

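arm_command --plan "0 0 0 0 -8.2;0 0 0 0 -8.2;0 0.0088 -0.01 0.0365 0;0 0.0088 -0.01 0.0365 0;0 0.0088 -0.01 0.0365 0;0 0.0088 -0.01 0.0365 0;0 0.0088 -0.01 0.0365 0;0 0.0088 -0.01 0.0365 0;0 0.0088 -0.01 0.0365 0;0 0.0088 -0.01 0.0365 0;0 0.0088 -0.01 0.0365 0;0 0.0088 -0.01 0.0365 0;0 0 0 0 0;0 0 0 0 0;0 0 0 0 0"

```text
time_s: 7.1
tool_pos: [617.9, 113.8, 428.7]
eef_rot: [0.705, 0.056, -0.057, -0.705]
wrist_force: [-0.5, 0.3, -1.5]
opening: 0.266
```

```bash
python3 - <<'E'
from h import *
s,p,M=tool(); cal=r.calibration("wrist"); im,d=r.snapshot("wrist"); cv2.imwrite("pics/w4.png",im); np.save("d_w4.npy",d)
import pickle; pickle.dump((cal,p,M),open("w4.pkl","wb"))
print(s["time_s"],p,"z ang",np.degrees(np.arctan2(M[1,2],M[0,2])),s["wrist_force"],s["moment"],s["opening"])
for t in ["eye","hook_tip"]:
    for o in r.spot_point("wrist",t)[:3]:
        rr,cc=o["centre"][0]*480,o["centre"][1]*640
        print(t,round(o["conf"],2),"rc",round(rr,1),round(cc,1),at_z(cal,rr,cc,44))
for n in ["top","scene"]:
    q,d=r.snapshot(n);cal=r.calibration(n); cv2.imwrite(f"pics/{n}4.png",q)
    o=r.spot_point(n,"hook_tip"); print(n,[(round(x["conf"],2),x["centre"][0]*480,x["centre"][1]*640) for x in o])
    print("pred tip rc",proj(cal,p+M@[0,155+37,150]))
E
```

```text
7.1 [617.95 113.81 428.68] z ang 99.17327725201697 [-0.5   0.27 -1.47] [-0.03 -0.    0.02] 0.2661598373142377
eye 0.84 rc 12.7 291.4 [567.29 267.79  44.  ]
top [(0.81, 347.52, 481.728)]
pred tip rc (np.float64(230.6919310920733), np.float64(198.20279328041454))
scene [(0.97, 153.792, 180.608), (0.68, 208.32, 476.096)]
pred tip rc (np.float64(209.58383192266388), np.float64(475.5595405607329))
```

View pics/w4.png

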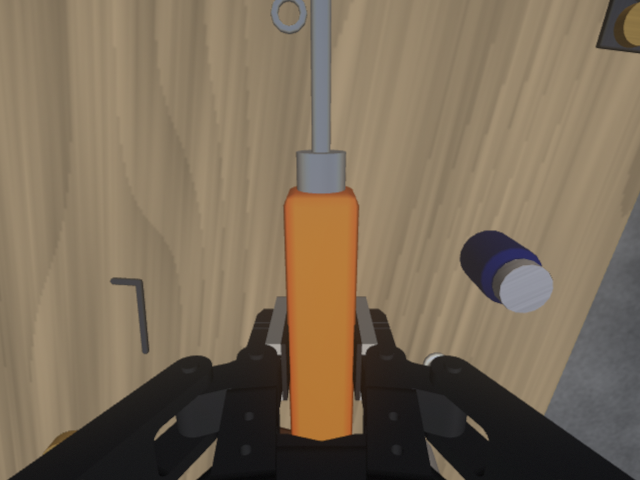

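View pics/scene4.png

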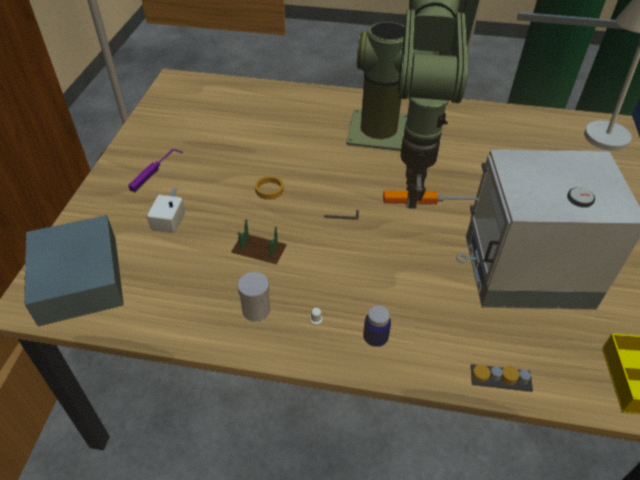

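```bash
python3 - <<'E'
from h import *
import pickle
cal,p,M=pickle.load(open("w4.pkl","rb")); im=cv2.imread("pics/w4.png"); d=np.load("d_w4.npy")
g=cv2.cvtColor(im,cv2.COLOR_BGR2HSV)
for row in (40,70,100,130):
    # low-saturation rod
    c=np.nonzero(g[row,300:345,1]<60)[0]+300; mid=c.mean()
    print(row,c.min(),c.max(),M.T@(at_z(cal,row,mid,p[2]-155)-p), "depthpt",M.T@(at_d(cal,row,mid,d[row,int(mid)])-p))
m=orange(im)
c=np.nonzero(m[:300,320])[0]; print("front row",c.min(),d[c.min()+3,320], M.T@(at_z(cal,c.min(),320,p[2]-144)-p), M.T@(at_d(cal,c.min()+2,320,d[c.min()+2,320])-p))
for row in (210,250,290):
    c=np.nonzero(m[row,270:380])[0]+270; print(row,c.min(),c.max(),M.T@(at_d(cal,row,c.mean(),d[row,int(c.mean())])-p))
E
```

```text
40 311 330 [ -0.49 154.97 101.25] depthpt [ -0.49 152.43 100.82]
70 311 330 [ -0.5  154.98  93.18] depthpt [ -0.49 152.85  92.95]
100 311 330 [ -0.5  154.98  84.72] depthpt [ -0.5  151.66  84.6 ]
130 312 330 [ -0.35 154.98  75.87] depthpt [ -0.35 151.77  75.98]
front row 194 116.239044 [ -0.65 143.99  57.68] [ -0.66 147.32  56.39]
210 284 357 [ -0.5  144.17  52.68]
250 285 356 [ -0.51 143.66  39.85]
290 287 355 [ -0.35 144.8   25.4 ]
```

arm_command --plan "0 -0.0125 0 0.006 0;0 -0.0125 0 0.006 0;0 0 0.03 0 0;0 0 0.03 0 0;0 0 0.03 0 0;0 0 0.03 0 0;0 0 0.03 0 0;0 0 0.02 0 0;0 0 0 0 0;0 0 0 0 0;0 0 0 0 0"

```text
time_s: 8.55
tool_pos: [592.5, 122.3, 262.1]
eef_rot: [0.705, 0.058, -0.055, -0.705]
wrist_force: [0.6, -0.0, -1.8]
opening: 0.268
```

```bash
python3 - <<'E'
from h import *
s,p,M=tool()
print(s["time_s"],p,"z ang",np.degrees(np.arctan2(M[1,2],M[0,2])),s["wrist_force"],s["moment"],s["opening"])
tip=p+M@[-.5,192,148]; print("tip",tip)
for n in ["top","scene"]:
    q,d=r.snapshot(n);cal=r.calibration(n)
    for t in ["hook_tip","eye"]:
        o=r.spot_point(n,t); print(n,t,[(round(x["conf"],2),x["centre"][0]*480,x["centre"][1]*640) for x in o])
    print("pred tip rc",proj(cal,tip),"eye",proj(cal,[567.4,268,44]))
    a,b=map(int,proj(cal,tip)); cv2.imwrite(f"pics/{n}5.png",cv2.resize(q[a-40:a+40,b-60:b+60],None,fx=6,fy=6,interpolation=cv2.INTER_CUBIC)); print(a-40,b-60)
E
```

```text
8.55 [592.55 122.33 262.11] z ang 99.20079291631454 [ 0.58 -0.04 -1.79] [-0.08 -0.01 -0.01] 0.2682623468436023
tip [569.1  268.4   70.06]
top hook_tip [(0.68, 346.896, 482.36800000000005)]
top eye [(0.42, 247.00799999999998, 212.608), (0.39, 290.01599999999996, 312.576)]
pred tip rc (np.float64(245.71024704802568), np.float64(209.19739907251835)) eye (np.float64(247.1385636167922), np.float64(211.18337779548565))
205 149
scene hook_tip [(0.95, 251.184, 465.088), (0.6, 153.98399999999998, 182.976)]
scene eye [(0.83, 260.4, 465.6)]
pred tip rc (np.float64(251.58539059859316), np.float64(464.22084028152057)) eye (np.float64(257.9785421151602), np.float64(462.0649211338805))
211 404
```

View pics/scene5.png

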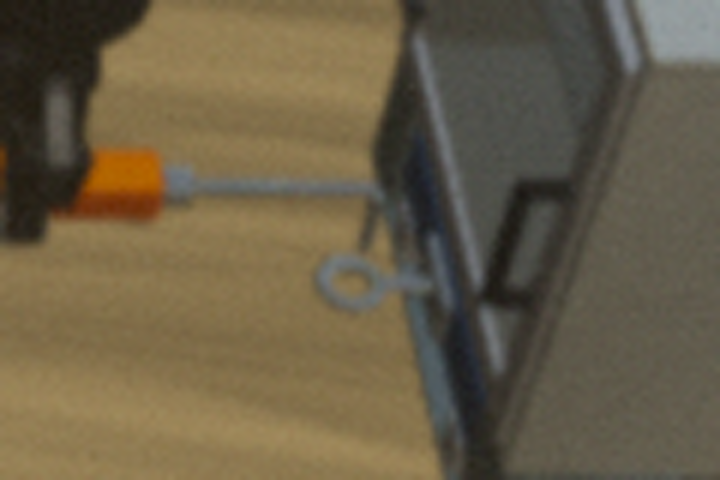

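View pics/top5.png

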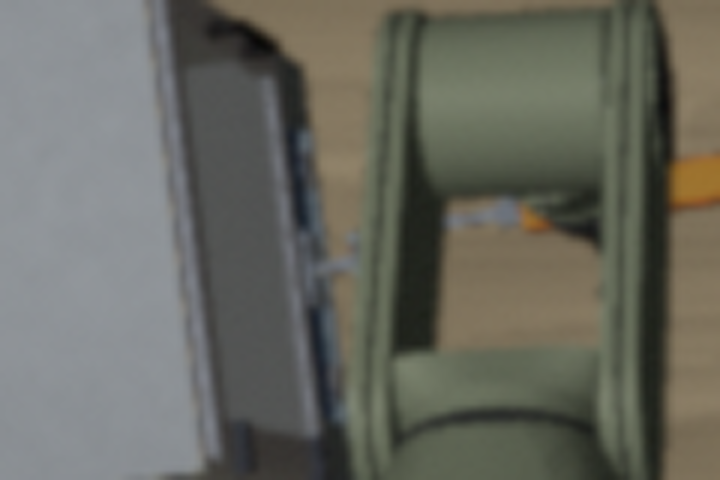

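arm_command --plan "0 -0.0015 0 0.0005 0;0 0 0.006 0 0;0 0 0.006 0 0;0 0 0.006 0 0;0 0 0.006 0 0;0 0 0.004 0 0;0 0 0 0 0;0 0 0 0 0"

```text
time_s: 9.65
tool_pos: [590.0, 122.6, 231.9]
eef_rot: [0.705, 0.057, -0.057, -0.705]
wrist_force: [0.3, -0.3, -1.1]
opening: 0.27
```

```bash
cat > look.py <<'E'
from h import *
import sys
def look(tag,eye=(567.4,268,44)):
    s,p,M=tool()
    print(s["time_s"],p,"z ang",np.degrees(np.arctan2(M[1,2],M[0,2])),s["wrist_force"],s["moment"],s["opening"])
    tip=p+M@[-.5,192,148]; print("tip",tip, "wf tool",M.T@s["wrist_force"])
    q,d=r.snapshot("scene");cal=r.calibration("scene")
    a,b=map(int,proj(cal,tip)); cv2.imwrite(f"pics/s{tag}.png",cv2.resize(q[a-40:a+40,b-50:b+50],None,fx=7,fy=7,interpolation=cv2.INTER_CUBIC)); print("crop origin",a-40,b-50)
if __name__=="__main__": look(sys.argv[1])
E
python3 look.py 6
```

```text
9.65 [589.98 122.65 231.9 ] z ang 99.21488623248537 [ 0.31 -0.32 -1.09] [-0.04 -0.03 -0.03] 0.27018713822693374
tip [565.74 268.65  39.9 ] wf tool [ 0.26  1.09 -0.36]
crop origin 218 412
```

View pics/s6.png

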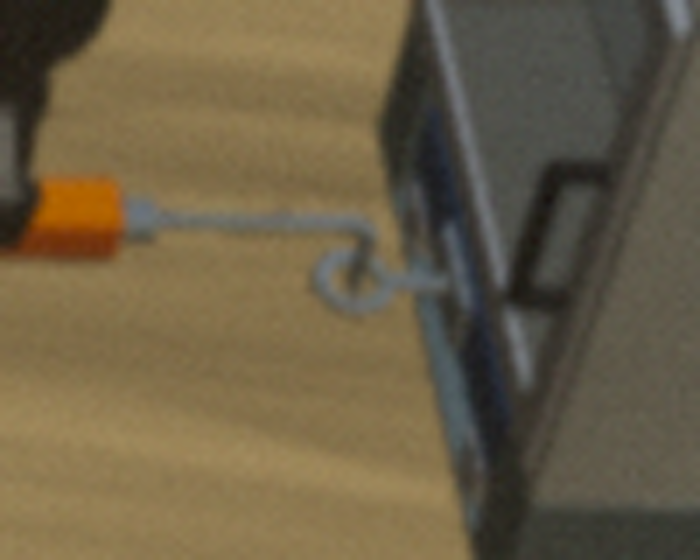

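arm_command --plan "0 0.001 0.004 0 0;0 0 0.004 0 0;0 0 0 0 0;0 0 0 0 0;0 0 0 0 0"

```text
time_s: 10.2
tool_pos: [591.0, 122.8, 224.1]
eef_rot: [0.705, 0.057, -0.057, -0.705]
wrist_force: [0.3, 0.3, -1.4]
opening: 0.27
```

```bash
python3 look.py 7
```

```text
10.2 [590.99 122.8  224.12] z ang 99.21001790126859 [ 0.3   0.28 -1.37] [-0.02  0.02  0.04] 0.27026034007031974
tip [566.82 268.81  32.11] wf tool [0.34 1.37 0.22]
crop origin 220 411
```

View pics/s7.png

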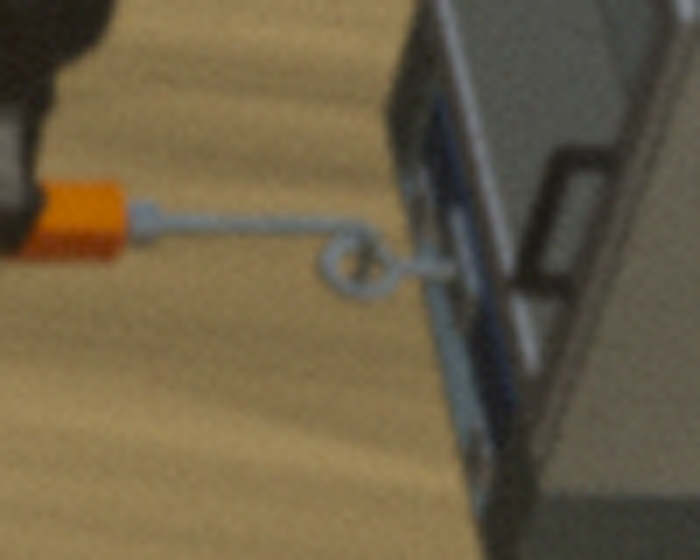

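arm_command --plan "0 0 0 -0.001 0;0 0 0 -0.001 0;0 0 0 -0.001 0;0 0 0 -0.001 0;0 0 0 -0.001 0;0 0 0 -0.001 0;0 0 0 -0.001 0;0 0 0 -0.001 0"

```text
time_s: 11.05
tool_pos: [592.0, 115.6, 223.9]
eef_rot: [-0.704, -0.056, 0.057, 0.706]
wrist_force: [0.3, 4.5, -1.7]
opening: 0.267
```

```bash
cat > f.py <<'E'
from h import *
s,p,M=tool(); tip=p+M@[-.5,192,148]; a=np.array([np.cos(np.radians(99.2)),np.sin(np.radians(99.2))])
c=np.array([539.,440.])
print(s["time_s"],"tip",tip,"along",(tip[:2]-c)@a,"wf tool",M.T@s["wrist_force"],"mom tool",M.T@s["moment"],"yaw",np.degrees(np.arctan2(M[1,2],M[0,2])))
E
python3 f.py
```

```text
11.05 tip [567.73 262.01  32.19] along -180.29517536369008 wf tool [1.02 1.71 4.43] mom tool [ 0.7   0.03 -0.03] yaw 99.18841864988859
```

arm_command --plan "0 0 0 -0.001 0;0 0 0 -0.001 0;0 0 0 -0.001 0;0 0 0 -0.001 0;0 0 0 -0.001 0;0 0 0 -0.001 0;0 0 0 -0.001 0;0 0 0 -0.001 0"

```text
time_s: 11.85
tool_pos: [593.5, 106.9, 224.1]
eef_rot: [-0.705, -0.057, 0.057, 0.705]
wrist_force: [-0.7, 5.1, -1.5]
opening: 0.265
```

```bash
python3 f.py; python3 look.py 8
```

```text
11.85 tip [569.36 252.9   32.1 ] along -189.54287068143572 wf tool [0.11 1.45 5.19] mom tool [ 0.74  0.07 -0.01] yaw 99.2077516573325
11.85 [593.53 106.89 224.1 ] z ang 99.2077516573325 [-0.72  5.14 -1.45] [ 0.73  0.11 -0.07] 0.2646719625125422
tip [569.36 252.9   32.1 ] wf tool [0.11 1.45 5.19]
crop origin 220 405
```

View pics/s8.png

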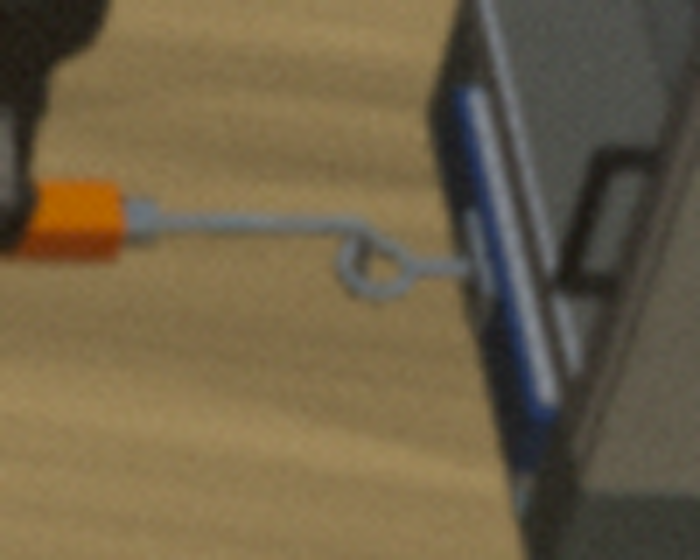

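arm_command --plan "0 0 0 -0.001 0;0 0 0 -0.001 0;0 0 0 -0.001 0;0 0 0 -0.001 0;0 0 0 -0.001 0;0 0 0 -0.001 0;0 0 0 -0.001 0;0 0 0 -0.001 0;0 0 0 -0.001 0;0 0 0 -0.001 0;0 0 0 -0.001 0;0 0 0 -0.001 0;0 0 0 -0.001 0;0 0 0 -0.001 0;0 0 0 -0.001 0;0 0 0 -0.001 0"

```text
time_s: 13.5
tool_pos: [596.1, 91.1, 224.1]
eef_rot: [0.705, 0.057, -0.057, -0.705]
wrist_force: [-1.4, 4.4, -2.2]
opening: 0.268
```

arm_command --plan "0 0 0 -0.001 0;0 0 0 -0.001 0;0 0 0 -0.001 0"

```text
time_s: 13.8
tool_pos: [596.6, 88.2, 224.1]
eef_rot: [0.705, 0.057, -0.057, -0.705]
wrist_force: [-0.9, 5.0, -1.8]
opening: 0.268
```

```bash
python3 f.py
```

```text
13.8 tip [572.36 234.17  32.07] along -208.51966111461414 wf tool [-0.12  1.77  5.09] mom tool [ 0.69 -0.02 -0.01] yaw 99.2134918919652
```

arm_command --plan "0 0 0 -0.001 0;0 0 0 -0.001 0;0 0 0 -0.001 0"

```text
time_s: 14.1
tool_pos: [597.0, 85.2, 224.1]
eef_rot: [-0.705, -0.057, 0.057, 0.705]
wrist_force: [-0.2, 5.1, -1.9]
opening: 0.265
```

arm_command --plan "0 0 0 -0.001 0;0 0 0 -0.001 0;0 0 0 -0.001 0"

```text
time_s: 14.4
tool_pos: [597.5, 82.2, 224.1]
eef_rot: [-0.705, -0.057, 0.057, 0.705]
wrist_force: [-0.1, 3.9, -1.6]
opening: 0.264
```

arm_command --plan "0 0 0 -0.001 0;0 0 0 -0.001 0;0 0 0 -0.001 0"

```text
time_s: 14.7
tool_pos: [598.0, 79.3, 224.1]
eef_rot: [-0.705, -0.057, 0.057, 0.705]
wrist_force: [-1.2, 4.8, -2.5]
opening: 0.266
```

arm_command --plan "0 0 0 -0.001 0;0 0 0 -0.001 0;0 0 0 -0.001 0"

```text
time_s: 15.0
tool_pos: [598.5, 76.3, 224.1]
eef_rot: [-0.705, -0.057, 0.057, 0.705]
wrist_force: [-0.6, 4.0, -2.5]
opening: 0.267
```

arm_command --plan "0 0 0 -0.001 0;0 0 0 -0.001 0;0 0 0 -0.001 0"

```text
time_s: 15.3
tool_pos: [599.0, 73.4, 224.1]
eef_rot: [-0.705, -0.057, 0.057, 0.705]
wrist_force: [-0.0, 4.9, -1.7]
opening: 0.268
```

arm_command --plan "0 0 0 -0.001 0;0 0 0 -0.001 0;0 0 0 -0.001 0"

```text
time_s: 15.6
tool_pos: [599.4, 70.4, 224.1]
eef_rot: [-0.705, -0.057, 0.057, 0.705]
wrist_force: [-0.4, 4.4, -1.7]
opening: 0.271
```

arm_command --plan "0 0 0 -0.001 0;0 0 0 -0.001 0;0 0 0 -0.001 0"

```text
time_s: 15.9
tool_pos: [599.9, 67.4, 224.1]
eef_rot: [-0.705, -0.057, 0.057, 0.705]
wrist_force: [-1.3, 4.3, -2.5]
opening: 0.272
```

arm_command --plan "0 0 0 -0.001 0;0 0 0 -0.001 0;0 0 0 -0.001 0"

```text
time_s: 16.2
tool_pos: [600.4, 64.5, 224.1]
eef_rot: [-0.705, -0.057, 0.057, 0.705]
wrist_force: [-0.8, 5.7, -1.9]
opening: 0.267
```

arm_command --plan "0 0 0 -0.001 0;0 0 0 -0.001 0"

```text
time_s: 16.4
tool_pos: [600.7, 62.5, 224.1]
eef_rot: [-0.705, -0.057, 0.057, 0.705]
wrist_force: [-1.1, 5.0, -2.0]
opening: 0.269
```

arm_command --plan "0 0 0 -0.001 0;0 0 0 -0.001 0;0 0 0 -0.001 0"

```text
time_s: 16.7
tool_pos: [601.2, 59.5, 224.1]
eef_rot: [0.705, 0.057, -0.057, -0.705]
wrist_force: [-1.3, 5.5, -1.4]
opening: 0.263
```

arm_command --plan "0 0 0 -0.001 0;0 0 0 -0.001 0;0 0 0 -0.001 0"

```text
time_s: 17.0
tool_pos: [601.7, 56.6, 224.1]
eef_rot: [-0.705, -0.057, 0.057, 0.705]
wrist_force: [-0.4, 4.8, -1.7]
opening: 0.271
```

arm_command --plan "0 0 0 -0.001 0;0 0 0 -0.001 0;0 0 0 -0.001 0"

```text
time_s: 17.3
tool_pos: [602.2, 53.6, 224.1]
eef_rot: [-0.705, -0.057, 0.057, 0.705]
wrist_force: [-1.0, 4.9, -2.2]
opening: 0.269
```

arm_command --plan "0 0 0 -0.001 0;0 0 0 -0.001 0;0 0 0 -0.001 0"

```text
time_s: 17.6
tool_pos: [602.7, 50.7, 224.1]
eef_rot: [-0.705, -0.057, 0.057, 0.705]
wrist_force: [-1.0, 4.1, -1.1]
opening: 0.265
```

arm_command --plan "0 0 0 -0.001 0;0 0 0 -0.001 0;0 0 0 -0.001 0"

```text
time_s: 17.9
tool_pos: [603.1, 47.7, 224.1]
eef_rot: [0.705, 0.057, -0.057, -0.705]
wrist_force: [-0.9, 4.6, -1.9]
opening: 0.265
```

arm_command --plan "0 0 0 -0.001 0;0 0 0 -0.001 0;0 0 0 -0.001 0"

```text
time_s: 18.2
tool_pos: [603.6, 44.7, 224.1]
eef_rot: [-0.705, -0.057, 0.057, 0.705]
wrist_force: [-1.1, 5.1, -1.7]
opening: 0.268
```

```bash
python3 f.py; python3 look.py 9
```

```text
18.2 tip [579.4  190.73  32.08] along -252.52011547485006 wf tool [-0.27  1.72  5.17] mom tool [0.69 0.02 0.01] yaw 99.20698703849122
18.2 [603.59  44.71 224.07] z ang 99.20698703849122 [-1.1   5.06 -1.72] [ 0.68  0.11 -0.02] 0.2679328828711698
tip [579.4  190.73  32.08] wf tool [-0.27  1.72  5.17]
crop origin 220 380
```

View pics/s9.png

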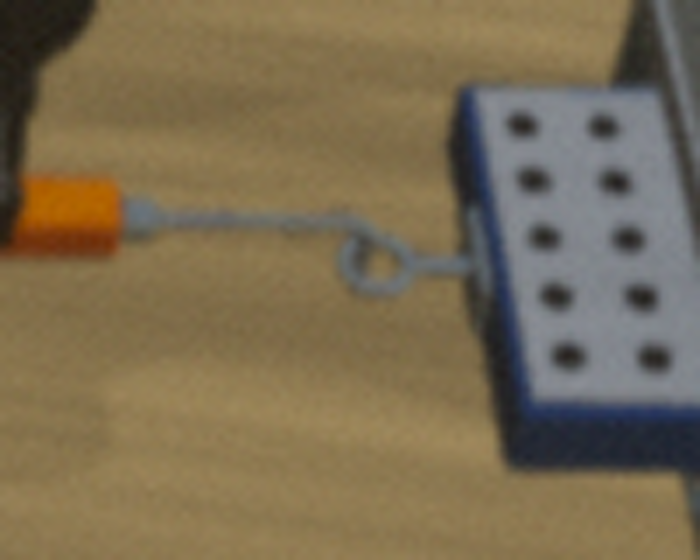

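Cassette follows straight, the tip still in the ring (crop 365,255). Continuing.

arm_command --plan "0 0 0 -0.001 0;0 0 0 -0.001 0;0 0 0 -0.001 0"

```text
time_s: 18.55
tool_pos: [604.1, 41.8, 224.1]
eef_rot: [0.705, 0.057, -0.057, -0.705]
wrist_force: [-0.4, 4.5, -1.5]
opening: 0.262
```

arm_command --plan "0 0 0 -0.001 0;0 0 0 -0.001 0;0 0 0 -0.001 0"

```text
time_s: 18.85
tool_pos: [604.6, 38.8, 224.1]
eef_rot: [-0.705, -0.057, 0.057, 0.705]
wrist_force: [-0.5, 4.8, -1.3]
opening: 0.272
```

arm_command --plan "0 0 0 -0.001 0;0 0 0 -0.001 0;0 0 0 -0.001 0"

```text
time_s: 19.15
tool_pos: [605.1, 35.8, 224.1]
eef_rot: [0.705, 0.057, -0.057, -0.705]
wrist_force: [-0.2, 4.1, -3.0]
opening: 0.267
```

arm_command --plan "0 0 0 -0.001 0;0 0 0 -0.001 0;0 0 0 -0.001 0"

```text
time_s: 19.45
tool_pos: [605.4, 33.1, 224.0]
eef_rot: [-0.705, -0.057, 0.057, 0.705]
wrist_force: [-0.7, 6.9, -2.0]
opening: 0.266
```

arm_command --plan "0 0 0 -0.001 0;0 0 0 0 0"

```text
time_s: 19.65
tool_pos: [605.5, 32.3, 223.8]
eef_rot: [-0.704, -0.056, 0.057, 0.705]
wrist_force: [-1.5, 5.7, -2.8]
opening: 0.269
```

arm_command --plan "0 0 0 -0.001 0;0 0 0 0 0"

```text
time_s: 19.85
tool_pos: [605.5, 31.7, 223.7]
eef_rot: [-0.704, -0.056, 0.057, 0.706]
wrist_force: [-1.5, 7.2, -1.3]
opening: 0.268
```

```bash
python3 f.py
```

```text
19.85 tip [581.21 178.12  32.05] along -265.2566566220186 wf tool [-0.31  1.33  7.32] mom tool [ 1.19 -0.    0.01] yaw 99.19217577508137
```

arm_command --plan "0 0 0 -0.001 0;0 0 0 0 0"

```text
time_s: 20.05
tool_pos: [605.6, 31.0, 223.6]
eef_rot: [-0.704, -0.056, 0.057, 0.706]
wrist_force: [-0.8, 8.8, -2.9]
opening: 0.265
```

```bash
python3 f.py
```

```text
20.05 tip [581.16 177.55  32.07] along -265.8107161068769 wf tool [0.62 2.92 8.78] mom tool [ 1.33  0.03 -0.03] yaw 99.19156175414267
```

arm_command --plan "0 0 0 -0.001 0;0 0 0 0 0"

```text
time_s: 20.25
tool_pos: [605.6, 30.3, 223.5]
eef_rot: [-0.704, -0.056, 0.057, 0.706]
wrist_force: [-1.6, 10.7, -1.7]
opening: 0.266
```

```bash
python3 f.py
```

```text
20.25 tip [581.12 177.01  32.05] along -266.33924335183474 wf tool [ 0.17  1.74 10.77] mom tool [ 1.55  0.01 -0.09] yaw 99.18955821124754
```

arm_command --plan "0 0 0 -0.001 0;0 0 0 0 0;0 0 0 0 0"

```text
time_s: 20.55
tool_pos: [605.6, 29.7, 223.4]
eef_rot: [-0.703, -0.056, 0.057, 0.706]
wrist_force: [-1.5, 10.3, -3.2]
opening: 0.265
```

```bash
python3 f.py
```

```text
20.55 tip [581.04 176.51  32.04] along -266.8241574300592 wf tool [ 0.18  3.29 10.4 ] mom tool [ 1.69  0.07 -0.02] yaw 99.1928051698837
```

arm_command --plan "0 0 0 -0.001 0;0 0 0 0 0;0 0 0 0 0;0 0 0 0 0"

```text
time_s: 20.95
tool_pos: [605.6, 29.1, 223.3]
eef_rot: [-0.703, -0.056, 0.057, 0.707]
wrist_force: [-1.1, 11.5, -2.3]
opening: 0.266
```

```bash
python3 f.py
```

```text
20.95 tip [581.   175.99  32.03] along -267.3260224877375 wf tool [ 0.78  2.41 11.47] mom tool [ 1.88  0.05 -0.08] yaw 99.19384019250838
```

arm_command --plan "0 0 0 0 0;0 0 0 0 0;0 0 0 0 0;0 0 0 0 0"

```text
time_s: 21.35
tool_pos: [605.7, 29.1, 223.3]
eef_rot: [-0.703, -0.056, 0.057, 0.707]
wrist_force: [-0.7, 11.5, -3.5]
opening: 0.263
```

arm_command --plan "0 0 0 0 0;0 0 0 0 0;0 0 0 0 0;0 0 0 0 0"

```text
time_s: 21.75
tool_pos: [605.6, 29.1, 223.3]
eef_rot: [-0.703, -0.056, 0.057, 0.707]
wrist_force: [-0.7, 11.7, -2.6]
opening: 0.266
```

```bash
python3 f.py; python3 look.py 10
```

```text
21.75 tip [580.98 175.98  32.01] along -267.33170256475245 wf tool [ 1.16  2.61 11.64] mom tool [ 1.89 -0.   -0.02] yaw 99.19475628890301
21.75 [605.64  29.07 223.26] z ang 99.19475628890301 [-0.72 11.69 -2.56] [ 1.87  0.28 -0.  ] 0.266232380451695
tip [580.98 175.98  32.01] wf tool [ 1.16  2.61 11.64]
crop origin 220 374
```

View pics/s10.png

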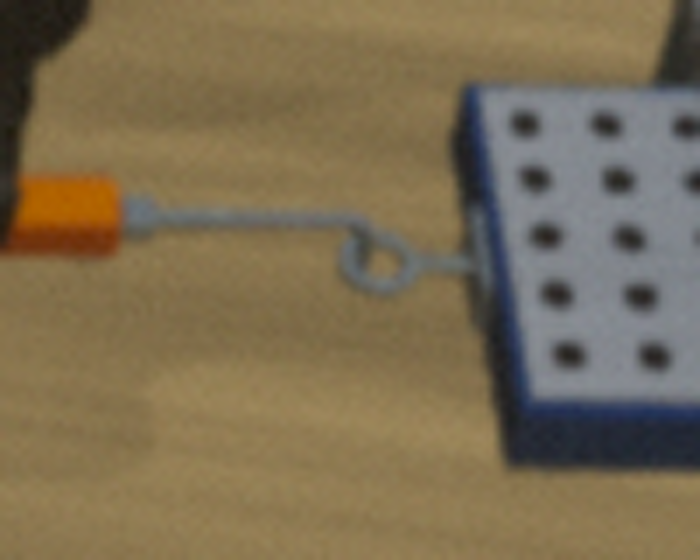

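arm_command --plan "0 0 0 -0.0005 0;0 0 0 0 0;0 0 0 0 0;0 0 0 0 0;0 0 0 0 0;0 0 0 0 0"

```text
time_s: 22.4
tool_pos: [605.6, 28.8, 223.2]
eef_rot: [-0.703, -0.056, 0.058, 0.707]
wrist_force: [-2.1, 12.4, -2.1]
opening: 0.266
```

```bash
python3 f.py
```

```text
22.4 tip [580.95 175.86  32.02] along -267.45346209340806 wf tool [-0.11  2.16 12.61] mom tool [ 2.04  0.01 -0.1 ] yaw 99.19268454675016
```

arm_command --plan "0 0 0 0.001 0;0 0 0 0.001 0;0 0 0 0.001 0;0 0 0 0.001 0;0 0 0 0.001 0;0 0 0 0.001 0;0 0 0 0.001 0;0 0 0 0.001 0;0 0 0 0 0;0 0 0 0 0"

```text
time_s: 23.4
tool_pos: [605.5, 34.1, 224.4]
eef_rot: [0.705, 0.057, -0.056, -0.705]
wrist_force: [-0.5, 0.4, -1.5]
opening: 0.265
```

```bash
python3 f.py; python3 look.py 11
```

```text
23.4 tip [581.58 180.01  32.26] along -263.4523149354573 wf tool [-0.43  1.49  0.47] mom tool [-0.04  0.   -0.03] yaw 99.195841047342
23.4 [605.55  34.09 224.36] z ang 99.195841047342 [-0.5   0.39 -1.49] [-0.03 -0.03 -0.  ] 0.2645930328325175
tip [581.58 180.01  32.26] wf tool [-0.43  1.49  0.47]
crop origin 220 376
```

View pics/s11.png

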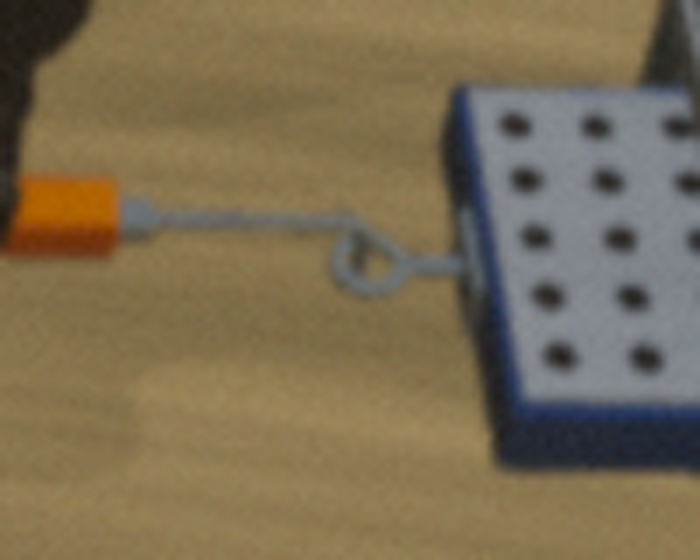

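arm_command --plan "0 0 0 0.0015 0;0 0 0 0.0015 0;0 0 0 0 0;0 0 -0.005 0 0;0 0 -0.005 0 0;0 0 0 0 0"

```text
time_s: 24.05
tool_pos: [605.5, 37.4, 235.5]
eef_rot: [0.705, 0.058, -0.056, -0.705]
wrist_force: [1.1, -0.5, -0.9]
opening: 0.268
```

```bash
python3 f.py; python3 look.py 12
```

```text
24.05 tip [581.76 183.34  43.37] along -260.1966839630983 wf tool [ 1.02  0.91 -0.65] mom tool [-0.04  0.01 -0.01] yaw 99.20954787789769
24.05 [605.45  37.36 235.46] z ang 99.20954787789769 [ 1.11 -0.48 -0.9 ] [-0.04 -0.02 -0.01] 0.2682442009119876
tip [581.76 183.34  43.37] wf tool [ 1.02  0.91 -0.65]
crop origin 217 378
```

View pics/s12.png

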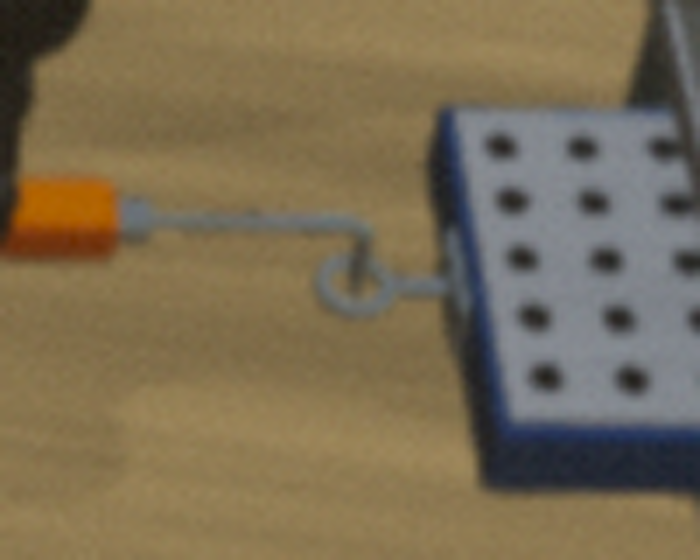

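arm_command --plan "0 0 -0.01 0 0;0 0 -0.02 0 0;0 0 -0.03 0 0;0 0 -0.03 0 0;0 0 -0.03 0 0;0 -0.0063 0 -0.0291 0;0 -0.0063 0 -0.0291 0;0 -0.0063 0 -0.0291 0;0 -0.0063 0 -0.0291 0;0 -0.0063 0 -0.0291 0;0 -0.0063 0 -0.0291 0;0 -0.0063 0 -0.0291 0;0 -0.0063 0 -0.0291 0;0 -0.0063 0 -0.0291 0;0 -0.0063 0 -0.0291 0;0 0 0 0 8.2;0 0 0 0 8.2;0 0 0 0 0;0 0 0 0 0;0 0 0 0 0"

```text
time_s: 26.1
tool_pos: [589.2, -259.7, 354.3]
eef_rot: [0.706, -0.043, 0.044, -0.706]
wrist_force: [0.4, 0.3, -1.0]
opening: 0.266
```

```bash
python3 - <<'E'
from h import *
s,p,M=tool(); cal=r.calibration("wrist"); im,d=r.snapshot("wrist"); cv2.imwrite("pics/w13.png",im)
print(s["time_s"],p,"z ang",np.degrees(np.arctan2(M[1,2],M[0,2])))
G=np.load("grasp.npz"); print("to grasp, tool axes",M.T@(G["p"]-p),"yaw g",np.degrees(np.arctan2(G["M"][1,2],G["M"][0,2])))
g=cv2.cvtColor(im,cv2.COLOR_BGR2HSV); m=orange(im)
for row in (40,130):
    c=np.nonzero(g[row,300:345,1]<60)[0]+300; print(row,M.T@(at_d(cal,row,c.mean(),d[row,int(c.mean())])-p))
c=np.nonzero(m[:300,320])[0]; print("front",M.T@(at_z(cal,c.min(),320,p[2]-144)-p))
for row in (210,250,290):
    c=np.nonzero(m[row,270:380])[0]+270; print(row,c.min(),c.max(),M.T@(at_d(cal,row,c.mean(),d[row,int(c.mean())])-p))
q,d=r.snapshot("scene"); cv2.imwrite("pics/scene13.png",q)
E
```

```text
26.1 [ 589.21 -259.66  354.32] z ang 82.94584308154523
to grasp, tool axes [  1.04 142.89  -0.34] yaw g 82.81381201450642
40 [ -0.46 151.07 100.52]
130 [ -0.32 152.33  75.9 ]
front [ -0.63 143.99  57.62]
210 283 358 [ -0.48 144.9   52.44]
250 285 357 [ -0.33 143.8   39.74]
290 286 355 [ -0.49 144.69  25.4 ]
```

View pics/w13.png

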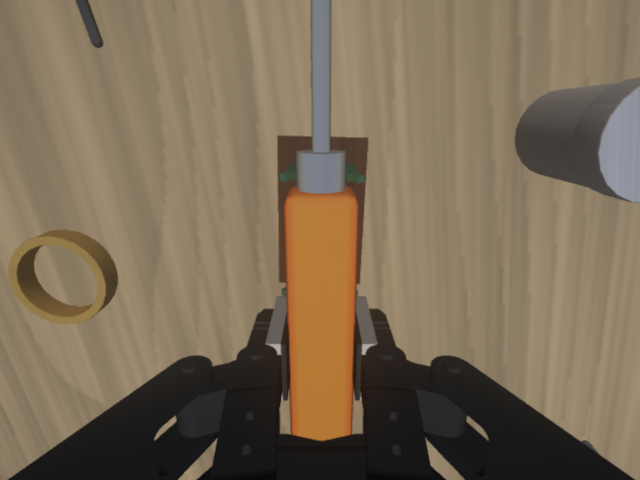

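View pics/scene13.png

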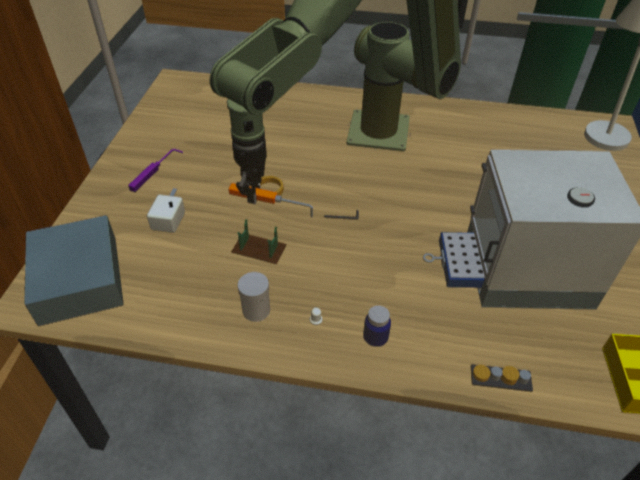

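arm_command --plan "0 0.001 0.02 0 0.1;0 0 0.03 0 0;0 0 0.03 0 0;0 0 0.02 0 0;0 0 0.01 0 0;0 0 0.01 0 0;0 0 0 0 0;0 0 0 0 0"

```text
time_s: 27.0
tool_pos: [590.7, -260.3, 235.1]
eef_rot: [0.706, -0.044, 0.045, -0.705]
wrist_force: [0.3, -0.1, -0.6]
opening: 0.268
```

```bash
cat > g.py <<'E'
from h import *
s,p,M=tool()
G=np.load("grasp.npz"); print(s["time_s"],p,"to grasp, tool axes",M.T@(G["p"]-p),"yaw",np.degrees(np.arctan2(M[1,2],M[0,2])),s["wrist_force"],s["moment"])
E
python3 g.py
```

```text
27.0 [ 590.68 -260.29  235.08] to grasp, tool axes [-0.52 23.65  0.1 ] yaw 82.72939392817632 [ 0.3  -0.05 -0.64] [-0.05  0.05  0.01]
```

arm_command --plan "0 -0.0005 0.008 0 0;0 0 0.008 0 0;0 0 0.004 0 0;0 0 0.002 0 0;0 0 0.001 0 0;0 0 0 0 0;0 0 0 0 0"

```text
time_s: 27.7
tool_pos: [589.7, -259.9, 211.5]
eef_rot: [-0.706, 0.045, -0.045, 0.706]
wrist_force: [-1.6, 1.2, 3.7]
opening: 0.267
```

```bash
python3 g.py; python3 - <<'E'
from h import *
im,d=r.snapshot("wrist"); cv2.imwrite("pics/w14.png",im)
E
```

```text
27.7 [ 589.71 -259.94  211.48] to grasp, tool axes [ 0.52  0.05 -0.13] yaw 82.71929615302679 [-1.64  1.18  3.74] [0.15 0.3  0.03]
```

View pics/w14.png

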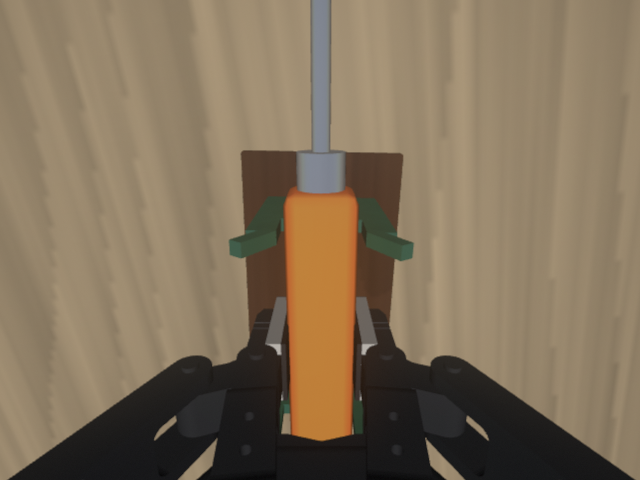

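Seated between the cheeks (handle at cols 286–356), at the original pose, with light contact. Release.

arm_command --plan "0.03 0 0 0 0;0.04 0 0 0 0;0.05 0 0 0 0;0.06 0 0 0 0;0.07 0 0 0 0;0.07 0 0 0 0;0.07 0 0 0 0;0.07 0 0 0 0;0.07 0 -0.01 0 0;0.07 0 -0.02 0 0;0.07 0 -0.03 0 0;0.07 0 -0.04 0 0;0.07 0 -0.04 0 0;0.07 0 -0.04 0 0;0.07 0 0 0 0;0.07 0 0 0 0"

```text
time_s: 29.35
tool_pos: [589.9, -260.1, 393.8]
eef_rot: [0.706, -0.043, 0.046, -0.705]
wrist_force: [-0.8, 0.3, -1.3]
opening: 0.818
```

```bash
python3 - <<'E'
from h import *
s,p,M=tool();print(s["time_s"],p,s["wrist_force"],s["opening"])
cal=r.calibration("wrist"); im,d=r.snapshot("wrist"); cv2.imwrite("pics/w15.png",im)
m=orange(im)[:300]; m[:,:290]=0; m[:,350:]=0
c=np.nonzero(m[:,320])[0]; a,b=at_z(cal,c.min(),320,67),at_z(cal,c.max(),319,67); print("ends",a,b,"centre",(a+b)/2, "topz",at_d(cal,c.min()+10,320,d[c.min()+10,320]),at_d(cal,c.max()-10,319,d[c.max()-10,319]))
q,d=r.snapshot("scene"); cv2.imwrite("pics/scene15.png",q); cal=r.calibration("scene")
for t,z in [("eye",44),("hook_grip",56),("hook_tip",19)]:
    for o in r.spot_point("scene",t)[:3]:
        rr,cc=o["centre"][0]*480,o["centre"][1]*640; print(t,round(o["conf"],2),at_z(cal,rr,cc,z))
E
```

```text
29.35 [ 589.92 -260.09  393.8 ] [-0.8   0.34 -1.31] 0.8176222541841504
ends [ 597.56 -203.78   67.  ] [ 581.7  -320.28   67.  ] centre [ 589.63 -262.03   67.  ] topz [ 596.61 -211.13   67.41] [ 582.88 -311.19   66.66]
eye 0.75 [579.71 183.15  44.  ]
hook_grip 0.94 [ 595.76 -266.5    56.  ]
hook_grip 0.89 [ 433.22 -632.87   56.  ]
hook_tip 0.64 [ 252.37 -591.88   19.  ]
```

View pics/w15.png

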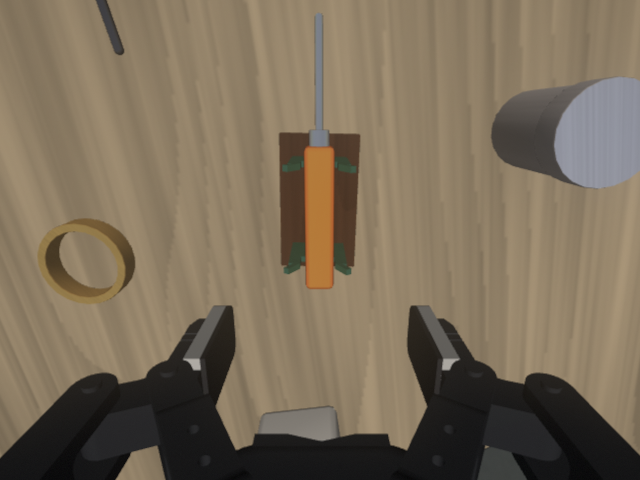

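View pics/scene15.png

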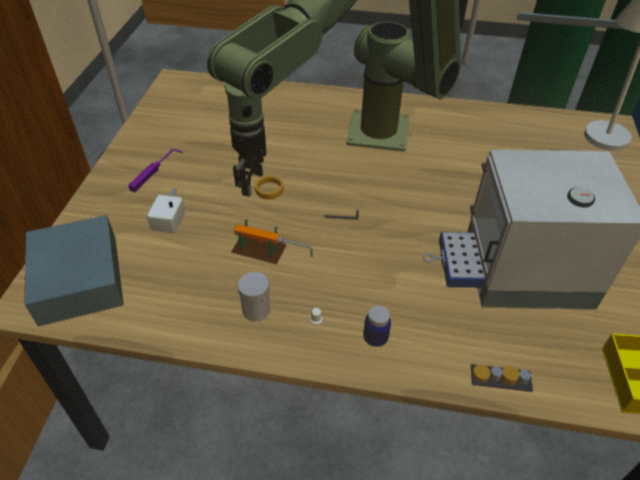

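Hook lies level in both notches (wrist picture, handle 320,145–288), centre (589.6, −262) as before. The cassette is out, bystanders unmoved and the arm is clear.

```bash
python3 -c "
from cell import r
print(r.sign_off(), r.state()['time_s'])"
```

```text
the job is handed in; nothing more can be done
the job is handed in; nothing more can be done
```

I finished the job and handed it in at about 30 s of the 72 s allowed; sign-off gives no verdict.

**What I did:** I took the orange hook from its rest, not the purple look-alike. I lowered its tip through the eye to about 12 mm below the ring centre. I then drew the cassette out along the cabinet's axis at 10 mm/s.
- **Pull force:** The drag read about 4.7 N. The stop came about 85 mm into the pull. I raised the pull to 11.5–12.5 N by the wrist sensor, so roughly 7 to 8 N was on the stop, and held it for over 1 s. The sensor never read more than about 12.6 N.
- **Unhooking and return:** I slackened the pull until the load read zero, lifted the tip straight out, and laid the hook back in the pose I took it from.

**Last checks:**
- **Hook:** The handle centre was at (589.6, −262.0) mm, within about 2 mm of the rest's measured centre. Its top was level at 67 mm, in both notches.
- **Cassette:** The eye was about 260 mm ahead of the cabinet's origin, and the cassette looked level.
- **Surroundings:** The canister, jar, cap, hex key, neck ring and sonde looked unmoved in the picture. The arm stood clear with the gripper open.

**Disagreements:**
- In the last scene picture, the network put the hook's grip about 6 mm from my own measurement. I trusted the close wrist view.
- That picture gave no detection of the orange hook's tip, only the purple one's.
- Single force readings scattered by about 0.7 N, so the force on the stop is an estimate.

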